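# Pin the stock shelf's front rail and press the missing label holder home behind it

### The job

At the end of the low stock shelf, push the headed steel pin down through the fork and the rail's lug until its collar sits on the fork, so that the front rail is locked. Then take the grey label holder out of its slotted stand and push it down behind the rail, card side to the front, centred in front of the tray of puppet heads (the only tray without a label), until its shoulder is hard down on the rail. Finish while still holding it there, pressed firmly down so that the glue on its tongue can take; do not let go, and do not disturb the other things on the bench.

Things in the scene. Friction and masses are not known exactly. Their poses are not given: they have to be found in the camera images.
- rack: Low wooden stock shelf, fixed, 424 mm long (its y), 195 mm deep, board top 85 mm above the bench, with a steel front rail (the shelf's lip). Origin: on the bench at mid-length, below the middle of the gap behind the rail; x points from the rail to the back of the shelf, y along the rail. The rail has an upright hinge at y = +195 mm and ends in a lug between the two prongs of a fork at y = -195 mm.
- gap (a point): middle of the gap between rail and board, at the rail's top, 102.5 mm above the bench; axes as the rack. The gap is 9 mm wide (x -4.5 to +4.5 mm), runs along y past all trays and is open above and below. In front of it the rail: x -12.5 to -4.5 mm, 25 mm tall. Behind it the edge of the board, whose top lies 17.5 mm below the rail's top.
- rail (a joint): hinge of the front rail, rad: 0 = closed, lug hole in line with the fork holes (so at the start); it grows as the rail swings out away from the board. The hinge is stiff (0.3 N m of friction), but only the pin locks the rail.
- fork_hole (a point): centre of the mouth of the hole in the fork's upper prong, on the prong's top (102.5 mm above the bench); axes as the rack. Prongs and lug have upright 12.5 mm through holes with 1.5 mm chamfers, one below the other; the stack is 25 mm thick, free below. The prongs are 26 mm square.
- pin: Headed steel pin, about 70 g, 62 mm long, upright. Origin at its tip, z up: shaft 10 mm diameter, 36 mm long, tip tapered; then a collar 22 mm diameter, 4 mm thick; then a round knob 16 mm diameter, 22 mm tall, to take it by. It starts in the middle hole of the drilled strip, collar 8 mm above the wood. Seated: collar on the fork, origin 36 mm below fork_hole.
- pin_strip: drilled strip of pale wood, 50 x 120 x 40 mm, fixed, with three 12 mm holes 28 mm deep in a row along its y; origin under its centre, below the middle hole.
- label_holder: Grey plastic label holder with white card, about 50 g, 60 mm wide (its y), 75 mm tall, upright. Origin: middle of its foot, z up, card and shoulder to -x. Tongue 5 mm thick, 56 wide, z 0 to 30, foot rounded; shoulder z 30 to 35, out to x -14 mm; flat plate to grip x -4 to +4, z 35 to 75. Home: tongue in the gap, x along the rack's x, shoulder's underside on the rail, foot 30 mm below point gap.
- label_stand: block of pale wood, 60 x 100 x 40 mm, fixed, with a slot 6.5 mm wide and 22 mm deep along its y in which the label holder stands loosely on its foot (shoulder 8 mm above the block); origin under its centre, axes as the label holder's.
- head_tray: clear tray of puppet heads (six pale balls with dark hats, up to 47 mm above the board), fixed at one of three places on the shelf, the only tray without a label. 100 mm wide (y), 28 mm tall. Origin: in line with the tray's middle, 52 mm in front of it, at rack x = 0 (the gap's middle), at the height of the board's top; axes as the rack. Trays stand 110 mm apart.
- leg_tray: like the head tray, with wooden puppet legs in it and its own 60 mm label holder already home behind the rail (top 148 mm above the bench); fixed.
- disc_tray: like the leg tray, with wooden discs in it and its own label holder; fixed.
- glue: bystander: yellow glue bottle, 52 mm diameter, 130 mm tall; origin under its centre.
- paint_jar: bystander: low glass paint jar with a black cap, 48 mm diameter, 45 mm tall, near the middle in front of the shelf; origin under its centre.
- screwdriver: bystander: screwdriver lying on the bench, handle to its -x.
- mallet: bystander: hammer lying on the bench, handle to its -x.
- water_cup: bystander: white cup, 72 mm diameter, 80 mm tall; origin under its centre.
- head_stand: bystander: puppet head on a dowel with a round 70 mm foot, 126 mm tall; origin under its foot.
- screw_tray: bystander: small clear tray, 100 x 80 x 30 mm; origin under its centre.
Things that resemble listed ones, but are neither listed nor needed, are in the scene too. Several things have the shape of the label_holder; the one meant has the colours described above.

How it is judged:
On the way, in this order (a step that is already met when the one before it is completed fails the run):
1. the pin is down through fork and lug with its collar on the fork (horizontal distance between pin and fork_hole below 0.003 m and z of pin in the frame of fork_hole below -0.0335 m and angle between pin's own z axis and vertical below 0.1 rad and value of joint rail below 0.02 rad), for 0.2 s.
2. the label holder is home behind the rail in front of the head tray and is being pressed down (z of label_holder in the frame of rack between 0.069 and 0.0745 m and x of label_holder in the frame of rack between -0.004 and 0.004 m and y of label_holder in the frame of head_tray between -0.02 and 0.02 m and angle between label_holder's own z axis and vertical below 0.12 rad and angle between the y axis of label_holder and the y axis of rack, either way round below 0.1 rad and contact force between label_holder and rack above 3 N and contact force between the fingers and label_holder above 3 N), for 0.3 s.
At the end, for the whole second after the job is handed in: Pin within 3 mm of the hole axis, collar within 2.5 mm of the fork, rail closed. Label holder behind the rail within 20 mm of the head tray's middle, square within 0.1 rad, upright within 0.12, shoulder within 2 mm of the rail top, at rest, fingers on it and it pressed on the shelf, each over 3 N (all of step 1 and all of step 2 and linear speed of label_holder below 0.02 m/s); the arm keeps its last pose, push and grip.
It fails at once if one of the other loose things on the bench is knocked over or shifted by more than 30 mm (distance of any of glue, paint_jar, screwdriver, mallet, water_cup, head_stand, screw_tray from where it was at the start of the episode above 0.03 m).
It also fails if it takes over 62 s, if anything falls off the work surface, if the arm or the gripper's body presses on something with over 40 N, if the wrist force passes 120 N, or if a joint passes its speed limit or range.

### The arm

A 6-joint arm with a two-finger parallel gripper is mounted at the origin on the work surface. World frame = base frame: x ahead of the robot, y to its left, z up, the work surface at z = 0. Lengths are in m, angles in rad, forces in N, time in s.
With the tool pointing down it reaches from about 0.375 to 0.975 m from the base axis. Payload 3.8 kg.
Tool frame: the origin (TCP) lies at the very end of the fingers, on their centre line; the grasp point (between the pads) lies 19 mm behind it; z points along the fingers, y is the line along which they close (so a half turn about z gives the same grasp; the last joint's range is limited). The gripper opens to 88 mm and grips with 3 to 60 N. Pads are 18 mm wide; open, the fingers measure 123 mm over their backs; the gripper's body (75 mm by 187 mm) begins 45 mm behind the grasp point.
Start: joints at [1.185, 0.264, 1.604, -0, 1.274, -0.037], TCP at [0.231, 0.634, 0.239] pointing down, gripper open.
Joint ranges: [-2.63, 2.63], [-0.94, 2.18], [0.31, 2.57], [-1.31, 4.45], [0, 2.66], [-2.55, 2.55]. Speed limits (rad/s): [2.57, 2.57, 3.14, 3.14, 3.14, 3.14].

### API

Orientations are given as a unit quaternion [w, x, y, z].
In Python, from bench import * gives the robot as it stands.
- The arm moves only by the shell command python3 -m inch 'ROWS' [OPENING]. ROWS is JSON, a list of rows, each an object with "dp": the shift along the tool's x, y, z in m, a list of three; "turn": the turn about the tool's z in degrees. In form: [{"dp": [dx, dy, dz], "turn": turn}, ...]. A call has 1 to 12 rows; each row is the pose to reach, as a shift and turn from the pose commanded when the call began, along the tool's axes at that moment; what a row does not reach only later rows make up. A row lasts 1/10 s, in which the tool goes at most 50 mm and 8.59 degrees, less where a joint would pass 70% of its speed; a pose out of reach is approached as far as the arm can. A call with a gripper value outside its range is refused whole. OPENING is the closure, from -1 (fully open) to 1 (shut), so that 0 is half open, set as the call begins (- or left out, the last holds). The fingers move at their own pace and stop on an object; the grip force is fixed at half the most. Time passes only in rows, so rows that repeat a pose let the fingers close. It gives the time, the measured TCP pose, the force, the opening and the grip force at its end, in the units of the state.
- get_obs(): the state, without advancing time (a new reading comes with each control period).
- read_camera(name): name is "side" or "top"; returns the picture (400x640x3 uint8, red, green, blue); there is no depth.
- camera_info(name): a dict with "K" (3x3 intrinsics, pixels), "R" (3x3) and "t" (3): a world point X has camera coordinates R X + t. Camera axes: x right, y down, z forward; pixel columns grow to the right and rows downward; lengths in m; the calibration is good to about 2 mm. A picture is of the moment at which its call begins. camera_info takes no time and is no camera call.
- hand_in(): hands the job in; it is judged then, once.
The state is a dict: "clock": time; "qpos": joint angles; "joint_velocities": joint speeds; "effort": joint torques, N m; "position": TCP position; "ee_rot": TCP orientation; "wrist_force": force on the tool from outside, world axes, zero at the start; "torque": the same for the moment, N m; "opening": opening from 0.0 (shut) to 1.0 (fully open); "finger_force": force on a finger pad.
Only numpy, scipy, OpenCV 4.12 (cv2) and the standard library are available. Lean on these libraries where they do the work, as an engineer would, in place of code of your own. Each camera call takes 0.05 s, during which the arm holds its last target. There are 200 camera calls.

## Working session

There is one attempt and no reset: what is moved stays moved. The work goes in short steps, Python scripts to look and compute and a shell command to move; the robot and the scene stay as the last step left them, time stands still between calls to the robot, and variables do not carry over. Pictures are saved under pics/ and viewed, at most 10 in all, crops included, and the job is handed in when it is done.

```bash
mkdir -p pics; ls
cat > h.py <<'E'
from bench import *
import numpy as np, cv2
def snap(n,f):
    im=read_camera(n); cv2.imwrite('pics/'+f+'.png',im[:,:,::-1]); return im
def ray(n,uv):
    c=camera_info(n);K,R,t=[np.array(c[k],float) for k in('K','R','t')]
    return -R.T@t.ravel(), R.T@np.linalg.inv(K)@np.array([uv[0],uv[1],1.])
def plane(n,uv,z):
    o,d=ray(n,uv); return o+d*(z-o[2])/d[2]
def tri(uv1,uv2):
    o1,d1=ray('top',uv1);o2,d2=ray('side',uv2)
    s=np.linalg.lstsq(np.c_[d1,-d2],o2-o1,rcond=None)[0]
    a=o1+s[0]*d1;b=o2+s[1]*d2
    return (a+b)/2,np.linalg.norm(a-b)
def proj(n,X):
    c=camera_info(n);K,R,t=[np.array(c[k],float) for k in('K','R','t')]
    p=K@(R@np.asarray(X,float)+t.ravel()); return p[:2]/p[2]
E
python3 - <<'E'
from h import *
snap('top','t0');snap('side','s0')
for n in('top','side'):
    c=camera_info(n);print(n,c['K'],(-np.array(c['R']).T@np.array(c['t']).ravel()),c['R'])
o=get_obs();print(o)
E
```

```text
pics
top [[391.62356481   0.         318.25624217]
 [  0.         391.62356481 203.52141452]
 [  0.           0.           1.        ]] [ 0.18605771 -0.01100793  1.11135571] [[-0.0019648  -0.99986896 -0.01606883]
 [-0.98226026  0.00494282 -0.18745761]
 [ 0.18751247  0.01541545 -0.98214125]]
side [[381.23326515   0.         322.16178892]
 [  0.         381.23326515 198.56876142]
 [  0.           0.           1.        ]] [-0.10765779 -0.67429891  0.90441209] [[ 0.80796253 -0.58906557  0.01408217]
 [-0.39703457 -0.56192077 -0.72567802]
 [ 0.435385    0.58072954 -0.68789033]]
{'clock': 0.1, 'qpos': array([ 1.18508869e+00,  2.64667964e-01,  1.60520675e+00, -1.71958064e-06,
        1.27369452e+00, -3.69071640e-02]), 'joint_velocities': array([-0.00132095, -0.00245466, -0.00440121, -0.00059929,  0.00025826,
        0.00065014]), 'effort': array([-3.57540339e-04, -5.03618538e+01, -3.58070791e+01,  7.30216736e-02,
        2.33661511e-02, -6.22783932e-05]), 'position': array([0.2304663 , 0.63377063, 0.23753571]), 'ee_rot': array([-2.06478594e-04,  1.73517172e-01,  9.84830348e-01, -9.66479546e-04]), 'wrist_force': array([-0.15559898, -0.2614737 , -0.19250911]), 'torque': array([-0.00219047,  0.01833783, -0.01712116]), 'finger_force': 0.0, 'opening': 1.0001524379245406}
```

View pics/t0.png

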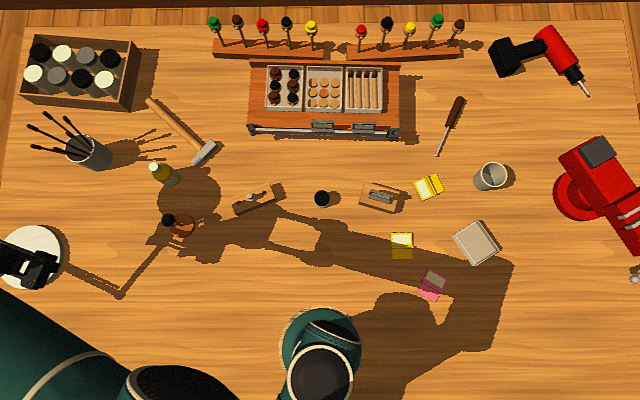

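View pics/s0.png

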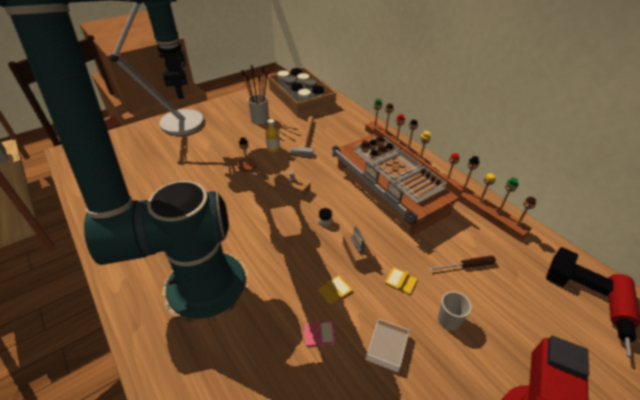

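Top view: rack at (325,100), with the head tray leftmost at (285,88) and the fork at the rail's right end (395,133). The pin strip is at (258,198) and the grey holder in its stand at (381,197).

Label-holder candidates are grey (381,197), yellow (429,187), yellow (402,245) and pink (432,285). The two holders already on the rail are at (322,127) and (363,127). By the description I choose the grey one at (381,197). For the pin, the knob at (251,197) on the strip is the only candidate. Next is a close crop to check both.

Run:
```python
import cv2,numpy as np
t=cv2.imread('pics/t0.png');s=cv2.imread('pics/s0.png')
f=lambda a,u,v,w,h,W,H:cv2.resize(a[v:v+h,u:u+w],(W,H),interpolation=cv2.INTER_CUBIC)
A=np.hstack([f(t,225,170,80,60,400,300),f(t,345,170,80,60,400,300)])
B=np.hstack([f(t,360,100,60,45,400,300),f(s,270,155,120,90,400,300)])
cv2.imwrite('pics/c0.png',np.vstack([A,B]))
```

```text
(no output)
```

View pics/c0.png

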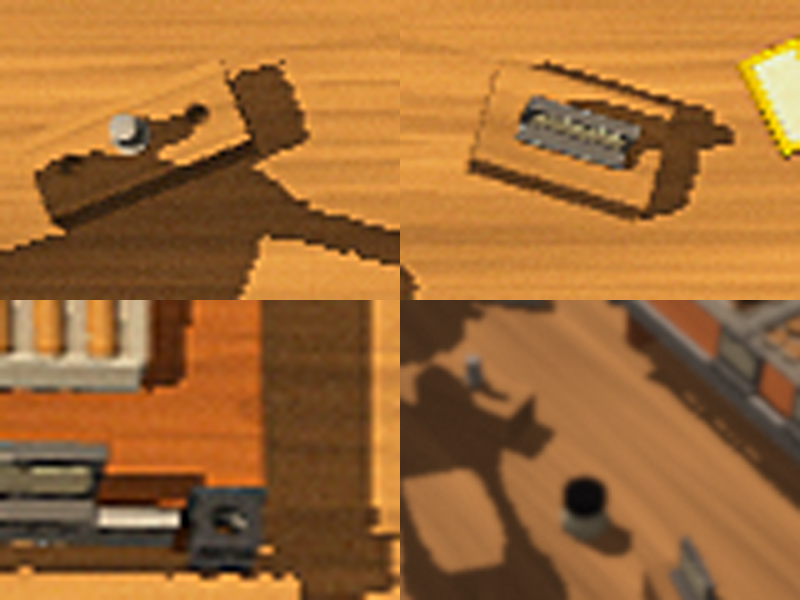

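Run:
```python
from h import *
np.set_printoptions(precision=4,suppress=True)
t=cv2.imread('pics/t0.png');s=cv2.imread('pics/s0.png')
print('knob tri',tri((250.4,195),(291.7,173.3)),plane('top',(250.4,195),.082))
for p in((264.4,192.6),(238.6,203)):print('strip hole',plane('top',p,.04))
C=lambda u,v,ou,ov:(ou+u/5,ov+v/5)
for n,p in(('topL',(530,97)),('topR',(640,125)),('toprowL',(525,120)),('toprowR',(637,150))):
    q=C(p[0]-400,p[1],345,170);print(n,q,plane('top',q,.093))
for p in((496,62),(468,165),(645,218)):print('block',plane('top',C(p[0]-400,p[1],345,170),.04))
fh=(394.5,133);print('fork',plane('top',fh,.1025))
for n,p in(('forkTL',(192,488)),('TR',(265,488)),('BL',(192,555)),('BR',(262,555))):
    q=(360+p[0]*.15,100+(p[1]-300)*.15);print(n,plane('top',q,.1025))
f=lambda a,u,v,w,h,W,H:cv2.resize(a[v:v+h,u:u+w],(W,H),interpolation=cv2.INTER_CUBIC)
cv2.imwrite('pics/c1.png',np.vstack([f(t,235,50,180,95,800,422),np.hstack([f(s,320,135,100,44,400,176),f(s,330,205,60,27,400,176)])]))
```

```text
knob tri (array([0.4089, 0.1902, 0.0712]), np.float64(0.0005849374027346913)) [0.4069 0.188  0.082 ]
strip hole [0.4226 0.1569 0.04  ]
strip hole [0.3932 0.2285 0.04  ]
topL (371.0, 189.4) [ 0.418  -0.1354  0.093 ]
topR (393.0, 195.0) [ 0.4025 -0.1932  0.093 ]
toprowL (370.0, 194.0) [ 0.4055 -0.1324  0.093 ]
toprowR (392.4, 200.0) [ 0.389  -0.1911  0.093 ]
block [ 0.4504 -0.1234  0.04  ]
block [ 0.3915 -0.1064  0.04  ]
block [ 0.3612 -0.2034  0.04  ]
fork [ 0.572  -0.202   0.1025]
forkTL [ 0.5859 -0.1871  0.1025]
TR [ 0.5856 -0.2167  0.1025]
BL [ 0.5572 -0.1861  0.1025]
BR [ 0.557  -0.2143  0.1025]
```

View pics/c1.png

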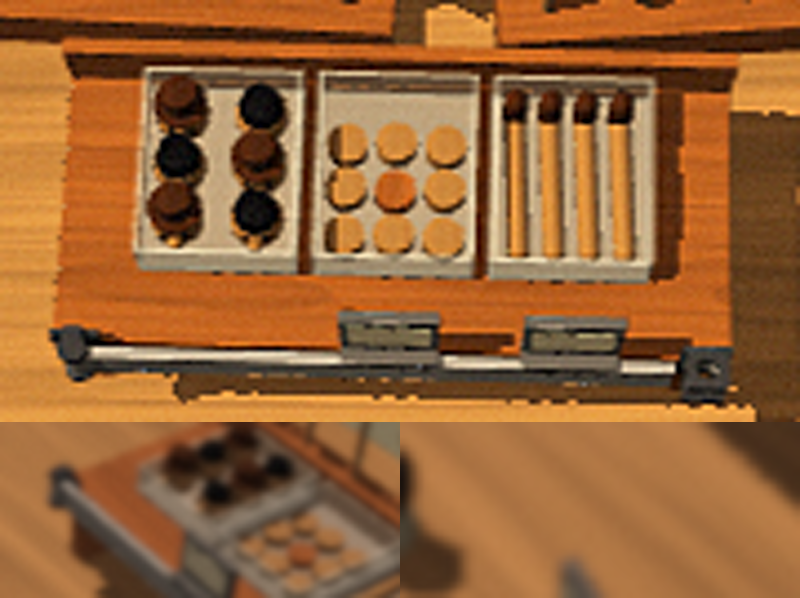

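Heads are in the left tray (column 285), and the disc and leg labels sit on the rail at about (323,127) and (364,127). The hinge is at (251.2,127) and the fork hole at (394.3,133.3). The holder's pale card and shoulder face down in the image, towards the robot.

```bash
cat >> h.py <<'E'
from scipy.spatial.transform import Rotation as Ro
def go(xyz,ang=None):
    "print dp (tool axes, mm) and turn (deg) to bring TCP to xyz with tool y at world angle ang"
    o=get_obs();q=o['ee_rot'];R=Ro.from_quat(np.r_[q[1:],q[0]]).as_matrix()
    d=R.T@(np.array(xyz)-o['position']);a=np.degrees(np.arctan2(R[1,1],R[0,1]))
    print('dp mm',np.round(d*1e3,1),'ang',round(a,2),'turn',None if ang is None else round(a-ang,2))
E
python3 - <<'E'
from h import *
np.set_printoptions(precision=4,suppress=True)
c=lambda u,v:(235+u/4.444,50+v/4.444)
h=plane('top',c(72,342),.115);f=plane('top',c(708,368),.1025);print('hinge',h,'fork',f)
L=[plane('top',c(*p),.148) for p in((340,313),(438,316),(525,318),(626,321))]
for l in L:print('label',l)
m1=(L[0]+L[1])/2;m2=(L[2]+L[3])/2
print(m1,m2,np.linalg.norm(m1-m2),'yaw',np.degrees(np.arctan2(-(m1-m2)[0],(m1-m2)[1])))
a=plane('top',c(140,70),.113);b=plane('top',c(304,72),.113);d=plane('top',c(136,254),.113);e=plane('top',c(298,256),.113)
print('headtray',a,b,d,e,(a+b+d+e)/4)
for p in((178,200),(257,205)):print('head front',plane('top',c(*p),.13))
for p in((60,325),(735,348)):print('board front corners',plane('top',c(*p),.085))
print('holder side',[proj('side',x) for x in((.414,-.1345,.093),(.399,-.191,.093))])
for n,p in dict(glue=(160,170),jar=(322,192),heads=(168,220)).items():print(n,plane('top',p,.12))
go((.4085,.1905,.13),0)
E
```

```text
hinge [0.5875 0.1852 0.115 ] fork [ 0.5726 -0.2015  0.1025]
label [0.5909 0.0213 0.148 ]
label [ 0.5886 -0.0362  0.148 ]
label [ 0.5869 -0.0872  0.148 ]
label [ 0.5845 -0.1462  0.148 ]
[ 0.5898 -0.0075  0.148 ] [ 0.5857 -0.1167  0.148 ] 0.10930026234960054 yaw -2.1273141421553787
headtray [0.7686 0.1482 0.113 ] [0.766  0.0452 0.113 ] [0.6452 0.1479 0.113 ] [0.643  0.0483 0.113 ] [0.7057 0.0974 0.113 ]
head front [0.6722 0.1204 0.13  ]
head front [0.6685 0.0724 0.13  ]
board front corners [0.611 0.199 0.085]
board front corners [ 0.5922 -0.222   0.085 ]
holder side [array([354.1093, 225.7652]), array([362.9111, 240.343 ])]
glue [0.4675 0.4219 0.12  ]
jar [ 0.4057 -0.0052  0.12  ]
heads [0.3341 0.3913 0.12  ]
dp mm [-318.8 -355.5  108.2] ang 70.02 turn 70.02
```

```bash
python3 -m inch '[{"dp":[-0.03,-0.034,0],"turn":7},{"dp":[-0.06,-0.067,0],"turn":14},{"dp":[-0.09,-0.1,0],"turn":21},{"dp":[-0.12,-0.134,0],"turn":28},{"dp":[-0.15,-0.167,0],"turn":35},{"dp":[-0.18,-0.2,0.01],"turn":42},{"dp":[-0.21,-0.234,0.03],"turn":49},{"dp":[-0.24,-0.267,0.05],"turn":56},{"dp":[-0.275,-0.306,0.07],"turn":63},{"dp":[-0.305,-0.34,0.09],"turn":70},{"dp":[-0.319,-0.355,0.108],"turn":70},{"dp":[-0.319,-0.355,0.108],"turn":70}]' -- -0.2 || python3 -m inch --help
python3 - <<'E'
from h import *
t=snap('top','t1');s=snap('side','s1')
f=lambda a,u,v,w,h,W,H:cv2.resize(a[v:v+h,u:u+w],(W,H),interpolation=cv2.INTER_CUBIC)
cv2.imwrite('pics/c2.png',np.hstack([f(t,210,160,80,90,400,450),f(s,260,145,60,67,400,450)])[:,:,::-1])
print(get_obs()['position'],get_obs()['opening']);go((.4085,.1905,.055),0)
print(proj('top',get_obs()['position']),proj('side',get_obs()['position']))
E
```

```text
[0.23053957 0.63394994 0.23785783] 1.002270295287392
dp mm [-318.8 -355.7  183.3] ang 70.01 turn 70.01
[ 36.25421405 258.60507514] [180.67421881  90.88420408]invalid input: not JSON, or not a number
invalid input: not JSON, or not a number
```

View pics/c2.png

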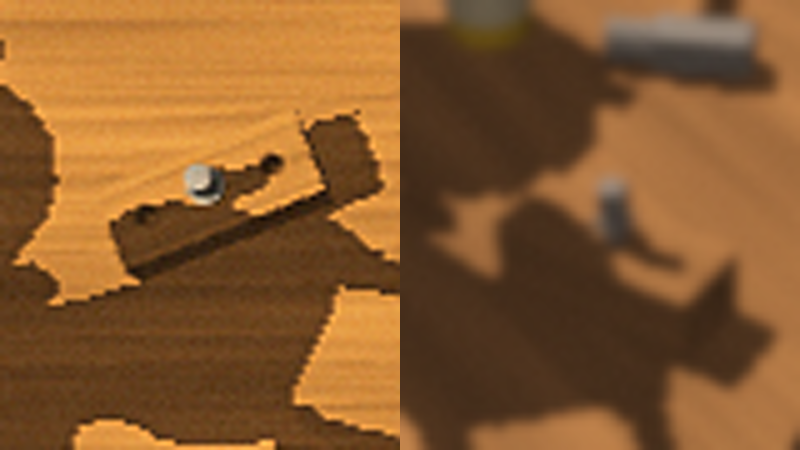

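The move was refused because of the extra `--`, so the arm hasn't moved. The crop puts the knob top at top (250.2,195.2) and side (291.8,172.2), the same as before.

```bash
python3 -m inch '[{"dp":[-0.03,-0.034,0],"turn":7},{"dp":[-0.06,-0.067,0],"turn":14},{"dp":[-0.09,-0.1,0],"turn":21},{"dp":[-0.12,-0.134,0],"turn":28},{"dp":[-0.15,-0.167,0],"turn":35},{"dp":[-0.18,-0.2,0.01],"turn":42},{"dp":[-0.21,-0.234,0.03],"turn":49},{"dp":[-0.24,-0.267,0.05],"turn":56},{"dp":[-0.275,-0.306,0.07],"turn":63},{"dp":[-0.305,-0.34,0.09],"turn":70},{"dp":[-0.319,-0.355,0.108],"turn":70},{"dp":[-0.319,-0.355,0.108],"turn":70}]' -0.2
python3 - <<'E'
from h import *
print(tri((250.2,195.2),(291.8,172.6)),plane('top',(250.2,195.2),.074),plane('side',(291.8,172.6),.074))
print(get_obs()['position'],get_obs()['opening']);go((.4085,.1905,.055),0)
E
```

```text
clock: 1.4
position: [0.4076, 0.1882, 0.1278]
ee_rot: [-0.001, 0.709, 0.706, -0.003]
wrist_force: [-0.3, 0.3, 0.0]
opening: 0.6
finger_force: 0.0
(array([0.40833081, 0.18975299, 0.07467955]), np.float64(0.0009303682422833331)) [0.40804889 0.19007578 0.074     ] [0.40920164 0.19031203 0.074     ]
[0.40761982 0.18822954 0.12783385] 0.5998125307464786
dp mm [ 2.5  1.2 72.8] ang -0.23 turn -0.23
```

```bash
python3 -m inch '[{"dp":[0.002,0.001,0.02],"turn":0},{"dp":[0.002,0.001,0.045],"turn":0},{"dp":[0.002,0.001,0.065],"turn":0},{"dp":[0.002,0.001,0.0735],"turn":0},{"dp":[0.002,0.001,0.0735],"turn":0}]' ; python3 -m inch '[{"dp":[0,0,0],"turn":0},{"dp":[0,0,0],"turn":0},{"dp":[0,0,0],"turn":0},{"dp":[0,0,0],"turn":0},{"dp":[0,0,0],"turn":0},{"dp":[0,0,0],"turn":0}]' 1
```

```text
clock: 1.9
position: [0.4092, 0.1941, 0.0565]
ee_rot: [-0.001, 0.707, 0.707, -0.001]
wrist_force: [0.2, -0.7, -0.3]
opening: 0.603
finger_force: 0.0
clock: 2.5
position: [0.4104, 0.1938, 0.0576]
ee_rot: [0.0, 0.707, 0.707, 0.0]
wrist_force: [-0.0, -0.5, 3.1]
opening: 0.169
finger_force: 30.0
```

```bash
python3 -m inch '[{"dp":[0,0,0],"turn":0},{"dp":[0,0,0],"turn":0},{"dp":[-0.0035,-0.001,0.002],"turn":0},{"dp":[-0.0035,-0.001,0.002],"turn":0},{"dp":[-0.0035,-0.001,0.002],"turn":0}]' -0.2; python3 -m inch '[{"dp":[0,0,0],"turn":0},{"dp":[0,0,0],"turn":0},{"dp":[0,0,0],"turn":0},{"dp":[0,0,0],"turn":0},{"dp":[0,0,0],"turn":0},{"dp":[0,0,0],"turn":0}]' 1; python3 -m inch '[{"dp":[0,0,-0.03],"turn":0},{"dp":[0,0,-0.06],"turn":0},{"dp":[0,0,-0.1],"turn":0},{"dp":[0,0,-0.1],"turn":0},{"dp":[0,0,-0.1],"turn":0}]'
python3 - <<'E'
from h import *
print(get_obs()['position'],get_obs()['opening']);go((.572,-.202,.18),-2)
E
```

```text
clock: 3.0
position: [0.4089, 0.19, 0.0549]
ee_rot: [-0.0, 0.707, 0.707, -0.0]
wrist_force: [0.7, 0.4, 0.4]
opening: 0.588
finger_force: 0.0
clock: 3.6
position: [0.4092, 0.1902, 0.0552]
ee_rot: [0.0, 0.707, 0.707, 0.0]
wrist_force: [-0.2, 0.7, -0.6]
opening: 0.169
finger_force: 29.9
clock: 4.1
position: [0.4098, 0.1904, 0.1561]
ee_rot: [0.001, 0.707, 0.707, 0.001]
wrist_force: [0.3, -0.6, -1.3]
opening: 0.168
finger_force: 29.8
[0.40981056 0.19044709 0.15609203] 0.16765422375949415
dp mm [-392.5  162.1  -23.9] ang 0.02 turn 2.02
```

```bash
python3 -m inch '[{"dp":[-0.03,0.01,-0.04],"turn":0},{"dp":[-0.07,0.026,-0.045],"turn":0},{"dp":[-0.11,0.042,-0.045],"turn":0},{"dp":[-0.15,0.06,-0.045],"turn":0},{"dp":[-0.19,0.076,-0.045],"turn":0},{"dp":[-0.23,0.092,-0.045],"turn":0},{"dp":[-0.27,0.11,-0.045],"turn":0},{"dp":[-0.31,0.126,-0.045],"turn":1},{"dp":[-0.345,0.14,-0.045],"turn":2},{"dp":[-0.375,0.154,-0.045],"turn":2},{"dp":[-0.392,0.162,-0.045],"turn":2},{"dp":[-0.392,0.162,-0.045],"turn":2}]'; python3 -m inch '[{"dp":[0,0,0.02],"turn":0},{"dp":[0,0,0.04],"turn":0},{"dp":[0,0,0.04],"turn":0},{"dp":[0,0,0.04],"turn":0},{"dp":[0,0,0.04],"turn":0}]'
python3 - <<'E'
from h import *
t=snap('top','t2');s=snap('side','s2')
f=lambda a,u,v,w,h,W,H:cv2.resize(a[v:v+h,u:u+w],(W,H),interpolation=cv2.INTER_CUBIC)
cv2.imwrite('pics/c3.png',np.hstack([f(t,365,100,60,75,400,500),f(s,370,180,60,75,400,500)])[:,:,::-1])
p=get_obs()['position'];print(p)
for n in('top','side'):print(n,'tip',proj(n,p-[0,0,.0432]),'forkhole',proj(n,(.5726,-.2015,.1025)),proj(n,(.5701,-.2021,.1025)))
E
```

```text
clock: 5.3
position: [0.5709, -0.2032, 0.198]
ee_rot: [-0.001, 0.72, 0.694, -0.001]
wrist_force: [0.3, 0.2, -0.4]
opening: 0.17
finger_force: 29.8
clock: 5.8
position: [0.5717, -0.2012, 0.1612]
ee_rot: [0.0, 0.719, 0.695, 0.0]
wrist_force: [-0.0, 0.1, -1.0]
opening: 0.166
finger_force: 29.8
[ 0.57202208 -0.20159682  0.16163852]
top tip [395.39499732 130.81803188] forkhole [394.30666481 132.79283219] [394.56444379 133.66717295]
side tip [411.24622588 210.53870789] forkhole [410.41455689 214.25076043] [409.96091495 214.72311174]
```

View pics/c3.png

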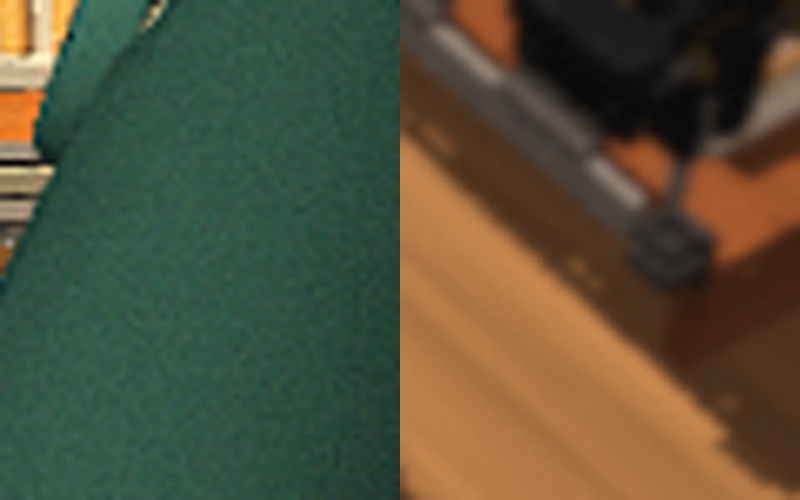

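Side crop: the pin tip is at (411.5,210), where it was predicted (411.2,210.5). The fork top lies directly below at about (411,215), so the pin is aligned within the chamfer's capture. I'll lower it slowly.

```bash
python3 -m inch '[{"dp":[0,0,0.008],"turn":0},{"dp":[0,0,0.014],"turn":0},{"dp":[0,0,0.018],"turn":0},{"dp":[0,0,0.022],"turn":0},{"dp":[0,0,0.022],"turn":0}]'; python3 -m inch '[{"dp":[0,0,0.003],"turn":0},{"dp":[0,0,0.006],"turn":0},{"dp":[0,0,0.009],"turn":0},{"dp":[0,0,0.009],"turn":0}]'
```

```text
clock: 6.4
position: [0.572, -0.2022, 0.1379]
ee_rot: [0.001, 0.719, 0.695, 0.0]
wrist_force: [3.9, -2.3, -2.7]
opening: 0.172
finger_force: 29.9
clock: 6.8
position: [0.5722, -0.2022, 0.1294]
ee_rot: [0.001, 0.719, 0.695, 0.0]
wrist_force: [4.3, -3.6, -0.4]
opening: 0.173
finger_force: 29.9
```

```bash
python3 -m inch '[{"dp":[-0.0008,0.0008,0.004],"turn":0},{"dp":[-0.0008,0.0008,0.008],"turn":0},{"dp":[-0.0008,0.0008,0.012],"turn":0},{"dp":[-0.0008,0.0008,0.016],"turn":0},{"dp":[-0.0008,0.0008,0.018],"turn":0},{"dp":[-0.0008,0.0008,0.02],"turn":0},{"dp":[-0.0008,0.0008,0.02],"turn":0}]'
```

```text
clock: 7.5
position: [0.573, -0.203, 0.11]
ee_rot: [0.001, 0.719, 0.695, 0.0]
wrist_force: [4.1, -2.5, 4.0]
opening: 0.168
finger_force: 29.8
```

```bash
python3 -m inch '[{"dp":[0,0,0.001],"turn":0},{"dp":[0,0,0.002],"turn":0},{"dp":[0,0,0.003],"turn":0},{"dp":[0,0,0.003],"turn":0}]'
```

```text
clock: 7.9
position: [0.5733, -0.2032, 0.1098]
ee_rot: [0.001, 0.719, 0.695, 0.0]
wrist_force: [-1.7, -1.3, 17.7]
opening: 0.169
finger_force: 29.8
```

```bash
python3 -m inch '[{"dp":[0,0,-0.0025],"turn":0},{"dp":[0,0,-0.0025],"turn":0}]'; python3 -m inch '[{"dp":[0,0,0],"turn":0},{"dp":[0,0,0],"turn":0},{"dp":[0,0,0],"turn":0},{"dp":[0,0,-0.03],"turn":0},{"dp":[0,0,-0.06],"turn":0},{"dp":[0,0,-0.09],"turn":0},{"dp":[0,0,-0.09],"turn":0}]' -0.2
python3 - <<'E'
from h import *
go((.4064,-.1633,.2),-16)
E
```

```text
clock: 8.1
position: [0.5731, -0.2031, 0.11]
ee_rot: [0.001, 0.719, 0.695, 0.0]
wrist_force: [3.0, -1.6, 7.9]
opening: 0.166
finger_force: 29.8
clock: 8.8
position: [0.574, -0.2032, 0.2028]
ee_rot: [0.003, 0.719, 0.695, 0.001]
wrist_force: [-0.1, -0.8, 0.3]
opening: 0.599
finger_force: 0.0
dp mm [  34.1 -168.9    1.8] ang -1.98 turn 14.02
```

```bash
python3 -m inch '[{"dp":[0.008,-0.04,0],"turn":4},{"dp":[0.016,-0.08,0],"turn":8},{"dp":[0.024,-0.12,0],"turn":12},{"dp":[0.03,-0.15,0.02],"turn":14},{"dp":[0.034,-0.169,0.05],"turn":14},{"dp":[0.034,-0.169,0.065],"turn":14},{"dp":[0.034,-0.169,0.065],"turn":14},{"dp":[0.034,-0.169,0.065],"turn":14}]'
python3 - <<'E'
from h import *
t=snap('top','t3');s=snap('side','s3')
f=lambda a,u,v,w,h,W,H:cv2.resize(a[v:v+h,u:u+w],(W,H),interpolation=cv2.INTER_CUBIC)
cv2.imwrite('pics/c4.png',np.hstack([f(t,375,110,40,50,240,300),f(s,385,185,40,50,240,300),f(s,335,205,40,50,240,300)])[:,:,::-1])
p=get_obs()['position'];print(p);go((.4064,-.1633,.06),-16.5)
for n in('top','side'):print(n,'seated knob top',proj(n,(.5733,-.2030,.1285)),'fork',proj(n,(.5733,-.203,.1025)))
for l in(.03,-.03):
  for z in(.093,.053):
    X=np.array([.4064,-.1633,z])+l*np.array([.284,.959,0]);print('holder side corner',l,z,proj('side',X))
E
```

```text
clock: 9.6
position: [0.4036, -0.1624, 0.1329]
ee_rot: [-0.001, 0.799, 0.602, -0.001]
wrist_force: [-0.1, -0.5, 0.6]
opening: 0.603
finger_force: 0.0
[ 0.4051549  -0.16305187  0.1343545 ]
dp mm [ 0.1  1.2 74.4] ang -15.98 turn 0.52
top seated knob top [396.58403496 128.94787366] fork [394.85225689 132.54339257]
side seated knob top [412.51656873 208.19213229] fork [410.95159596 214.45067198]
holder side corner 0.03 0.093 [354.36206252 225.63487697]
holder side corner 0.03 0.053 [353.38505654 234.79590107]
holder side corner -0.03 0.093 [362.85485222 240.76354281]
holder side corner -0.03 0.053 [361.62589111 249.88570988]
```

View pics/c4.png

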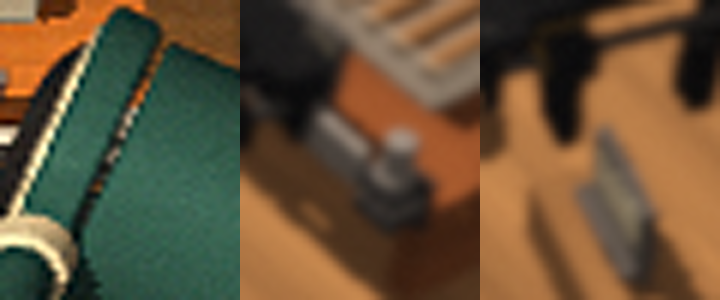

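Side crop: the pin is seated, with its knob top at (412.2,207.2) against a predicted (412.5,208.2). The holder stands between the fingers with its top edge from (356,226) to (364,240) and the card to the front, as predicted within 2 px.

```bash
python3 -m inch '[{"dp":[0,0.001,0.03],"turn":0.5},{"dp":[0,0.001,0.06],"turn":0.5},{"dp":[0,0.001,0.075],"turn":0.5},{"dp":[0,0.001,0.077],"turn":0.5},{"dp":[0,0.001,0.077],"turn":0.5},{"dp":[0,0.001,0.077],"turn":0.5}]'; python3 -m inch '[{"dp":[0,0,0],"turn":0},{"dp":[0,0,0],"turn":0},{"dp":[0,0,0],"turn":0},{"dp":[0,0,0],"turn":0},{"dp":[0,0,0],"turn":0},{"dp":[0,0,0],"turn":0},{"dp":[0,0,0],"turn":0}]' 1
```

```text
clock: 10.3
position: [0.4068, -0.1637, 0.0582]
ee_rot: [0.001, 0.801, 0.598, 0.001]
wrist_force: [0.8, 0.1, 0.4]
opening: 0.6
finger_force: 0.0
clock: 11.0
position: [0.4093, -0.1645, 0.058]
ee_rot: [0.004, 0.801, 0.598, 0.003]
wrist_force: [8.6, -1.6, -6.1]
opening: 0.092
finger_force: 29.2
```

```bash
python3 -m inch '[{"dp":[0,0.002,0],"turn":0},{"dp":[0,0.002,0],"turn":0},{"dp":[0,0.002,-0.02],"turn":0},{"dp":[0,0.002,-0.05],"turn":0},{"dp":[0,0.002,-0.09],"turn":0},{"dp":[0,0.002,-0.13],"turn":0},{"dp":[0,0.002,-0.13],"turn":0},{"dp":[0,0.002,-0.13],"turn":0}]'
python3 - <<'E'
from h import *
np.set_printoptions(precision=4,suppress=True)
t=cv2.imread('pics/t0.png')
g=cv2.cvtColor(t,cv2.COLOR_BGR2HSV)
for u in(275,283,290,305,350):
    print(u,[(v,*g[v,u]) for v in range(122,138)])
def rackpt(x,y,z):
    xh=np.array([.9993,-.0371,0]);yh=np.array([.0371,.9993,0])
    return np.array([.589,-.0085,z])+x*xh+y*yh
for x in(-.0125,-.0045):print(x,[proj('top',rackpt(x,y,.1025)) for y in(.11,.06,-.055)])
print('board edge',[proj('top',rackpt(.0045,y,.085)) for y in(.11,.06,-.055)])
go((.54,.1,.19),-2)
E
```

```text
clock: 11.8
position: [0.4073, -0.1637, 0.1873]
ee_rot: [0.001, 0.801, 0.598, 0.0]
wrist_force: [-0.5, 0.7, -1.8]
opening: 0.087
finger_force: 30.0
275 [(122, np.uint8(12), np.uint8(213), np.uint8(195)), (123, np.uint8(12), np.uint8(206), np.uint8(204)), (124, np.uint8(13), np.uint8(214), np.uint8(205)), (125, np.uint8(12), np.uint8(204), np.uint8(196)), (126, np.uint8(11), np.uint8(213), np.uint8(201)), (127, np.uint8(12), np.uint8(232), np.uint8(144)), (128, np.uint8(13), np.uint8(111), np.uint8(99)), (129, np.uint8(20), np.uint8(56), np.uint8(200)), (130, np.uint8(19), np.uint8(60), np.uint8(217)), (131, np.uint8(16), np.uint8(99), np.uint8(44)), (132, np.uint8(12), np.uint8(61), np.uint8(63)), (133, np.uint8(5), np.uint8(25), np.uint8(61)), (134, np.uint8(15), np.uint8(198), np.uint8(85)), (135, np.uint8(14), np.uint8(177), np.uint8(88)), (136, np.uint8(15), np.uint8(174), np.uint8(91)), (137, np.uint8(14), np.uint8(180), np.uint8(95))]
283 [(122, np.uint8(12), np.uint8(204), np.uint8(196)), (123, np.uint8(13), np.uint8(217), np.uint8(196)), (124, np.uint8(12), np.uint8(207), np.
[... 2731 characters left out ...]
.uint8(92)), (131, np.uint8(20), np.uint8(57), np.uint8(206)), (132, np.uint8(18), np.uint8(61), np.uint8(225)), (133, np.uint8(18), np.uint8(61), np.uint8(50)), (134, np.uint8(11), np.uint8(59), np.uint8(69)), (135, np.uint8(30), np.uint8(35), np.uint8(66)), (136, np.uint8(16), np.uint8(167), np.uint8(90)), (137, np.uint8(16), np.uint8(189), np.uint8(100))]
-0.0125 [array([282.4764, 130.8713]), array([300.8034, 131.374 ]), array([343.1018, 132.5343])]
-0.0045 [array([282.6295, 128.0931]), array([300.931 , 128.5922]), array([343.1703, 129.7441])]
board edge [array([283.4632, 127.4009]), array([301.4475, 127.8906]), array([342.9523, 129.0208])]
dp mm [290.5  52.4  -2.7] ang -16.49 turn -14.49
```

```bash
python3 -m inch '[{"dp":[0.04,0.007,-0.005],"turn":-3},{"dp":[0.08,0.014,-0.005],"turn":-6},{"dp":[0.12,0.021,-0.005],"turn":-9},{"dp":[0.16,0.029,-0.005],"turn":-12},{"dp":[0.2,0.036,-0.005],"turn":-14.5},{"dp":[0.24,0.043,-0.005],"turn":-14.5},{"dp":[0.275,0.05,-0.005],"turn":-14.5},{"dp":[0.29,0.052,-0.005],"turn":-14.5},{"dp":[0.29,0.052,-0.005],"turn":-14.5},{"dp":[0.29,0.052,-0.005],"turn":-14.5},{"dp":[0.29,0.052,-0.005],"turn":-14.5}]'
python3 - <<'E'
from h import *
go((.5929,.1015,.155),-2.15)
E
```

```text
clock: 12.9
position: [0.5382, 0.0983, 0.1909]
ee_rot: [-0.0, 0.72, 0.694, -0.001]
wrist_force: [-0.3, -0.3, -0.1]
opening: 0.087
finger_force: 30.0
dp mm [ 5.1 54.6 35.8] ang -2.05 turn 0.1
```

```bash
python3 -m inch '[{"dp":[0.003,0.025,0],"turn":0},{"dp":[0.004,0.045,0],"turn":0},{"dp":[0.004,0.0545,0],"turn":0},{"dp":[0.004,0.0545,0.015],"turn":0},{"dp":[0.004,0.0545,0.03],"turn":0},{"dp":[0.004,0.0545,0.03],"turn":0},{"dp":[0.004,0.0545,0.03],"turn":0},{"dp":[0.004,0.0545,0.03],"turn":0}]'
python3 - <<'E'
from h import *
s=snap('side','s4');t=snap('top','t4')
f=lambda a,u,v,w,h,W,H:cv2.resize(a[v:v+h,u:u+w],(W,H),interpolation=cv2.INTER_CUBIC)
cv2.imwrite('pics/c5.png',np.hstack([f(s,320,120,64,80,400,500),f(t,260,90,64,80,400,500)])[:,:,::-1])
p=get_obs()['position'];print(p)
yh=np.array([.0371,.9993,0])
for l in(.028,-.028):
  print('foot corner',l,proj('side',p+[0,0,-.04]+l*yh),'top',proj('top',p+[0,0,-.04]+l*yh))
go((.5929,.1015,.155),-2.15)
E
```

```text
clock: 13.7
position: [0.5935, 0.1019, 0.1617]
ee_rot: [-0.0, 0.719, 0.695, -0.0]
wrist_force: [-0.1, 0.0, -0.9]
opening: 0.089
finger_force: 30.0
[0.59415944 0.10199797 0.16239853]
foot corner 0.028 [346.32562977 151.02199697] top [271.31445368 123.0485754 ]
foot corner -0.028 [356.29291986 159.40820667] top [292.15034664 123.61115291]
dp mm [-0.5 -1.2  7.4] ang -1.97 turn 0.18
```

View pics/c5.png

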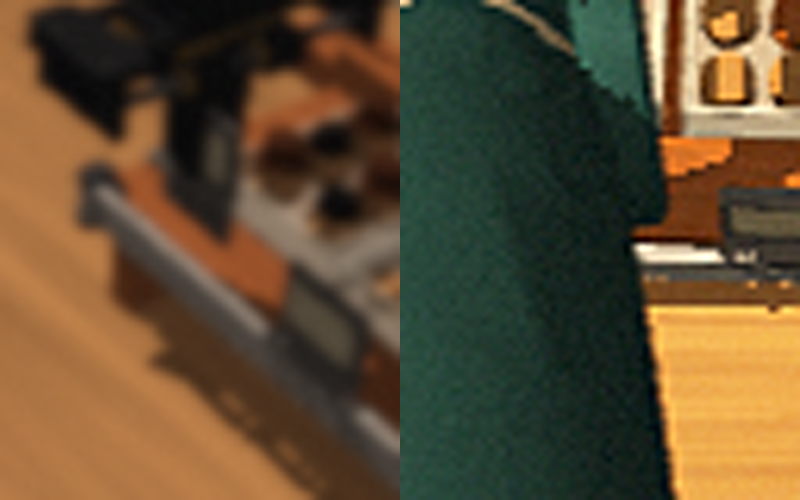

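Side crop: the holder's lower right foot corner is at (356,158.4), against a predicted (356.3,159.4). It's square to the rail and between the hinge and the disc label. I'll lower it and check the force.

```bash
python3 -m inch '[{"dp":[0,-0.001,0.006],"turn":0},{"dp":[0,-0.001,0.012],"turn":0},{"dp":[0,-0.001,0.018],"turn":0},{"dp":[0,-0.001,0.024],"turn":0},{"dp":[0,-0.001,0.026],"turn":0},{"dp":[0,-0.001,0.026],"turn":0}]'
```

```text
clock: 14.4
position: [0.5926, 0.1018, 0.135]
ee_rot: [-0.0, 0.719, 0.695, -0.0]
wrist_force: [-0.3, -0.5, -1.3]
opening: 0.086
finger_force: 30.0
```

Inside the gap (foot at 95 mm) with no contact force. Continuing down.

```bash
python3 -m inch '[{"dp":[0,0,0.005],"turn":0},{"dp":[0,0,0.009],"turn":0},{"dp":[0,0,0.013],"turn":0},{"dp":[0,0,0.016],"turn":0},{"dp":[0,0,0.016],"turn":0}]'; python3 -m inch '[{"dp":[0,0,0.003],"turn":0},{"dp":[0,0,0.006],"turn":0},{"dp":[0,0,0.006],"turn":0},{"dp":[0,0,0.006],"turn":0}]'
```

```text
clock: 14.9
position: [0.5927, 0.1018, 0.1191]
ee_rot: [-0.0, 0.719, 0.695, -0.0]
wrist_force: [-0.2, 0.0, -1.4]
opening: 0.086
finger_force: 30.0
clock: 15.3
position: [0.5929, 0.1019, 0.1136]
ee_rot: [-0.0, 0.719, 0.695, -0.0]
wrist_force: [-0.3, 0.0, -0.6]
opening: 0.087
finger_force: 30.0
```

```bash
python3 -m inch '[{"dp":[0,0,0.0015],"turn":0},{"dp":[0,0,0.003],"turn":0},{"dp":[0,0,0.003],"turn":0},{"dp":[0,0,0.003],"turn":0}]'
```

```text
clock: 15.7
position: [0.5933, 0.1019, 0.1117]
ee_rot: [0.0, 0.719, 0.695, 0.0]
wrist_force: [-2.4, 0.1, 5.6]
opening: 0.088
finger_force: 30.0
```

```bash
python3 -m inch '[{"dp":[0,0,0.001],"turn":0},{"dp":[0,0,0.0015],"turn":0},{"dp":[0,0,0.0015],"turn":0},{"dp":[0,0,0.0015],"turn":0},{"dp":[0,0,0.0015],"turn":0},{"dp":[0,0,0.0015],"turn":0}]'
python3 - <<'E'
from h import *
s=snap('side','s5')
f=lambda a,u,v,w,h,W,H:cv2.resize(a[v:v+h,u:u+w],(W,H),interpolation=cv2.INTER_CUBIC)
cv2.imwrite('pics/c6.png',f(s,320,120,120,100,720,600)[:,:,::-1])
o=get_obs();print(o['clock'],o['position'],o['wrist_force'],o['torque'],o['opening'],o['finger_force'])
E
```

```text
clock: 16.3
position: [0.5934, 0.1019, 0.1117]
ee_rot: [0.0, 0.719, 0.695, 0.0]
wrist_force: [-4.9, -0.7, 12.3]
opening: 0.087
finger_force: 30.0
16.35 [0.59339114 0.10193494 0.11166648] [-5.17363704 -0.0723377  13.1664137 ] [-0.21025468  1.02816693  0.02087163] 0.08757718094831242 30.002207988873124
```

View pics/c6.png

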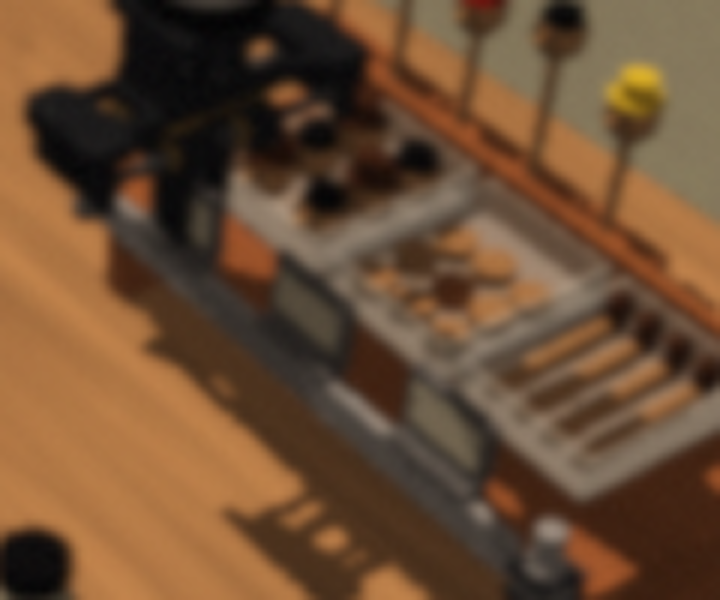

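The picture shows the holder down on the rail at (352,157), level with the other labels and in front of the head tray. The pin is seated with its knob at (411,209), and the press is steady at 13 N. Handing in.

```bash
python3 -c "
from bench import *
print(hand_in())"
```

```text
the job is handed in; nothing more can be done
None
```

I handed the job in at about 16 s: the pin is seated in the fork, and the grey label holder is down on the rail in front of the head tray, still gripped (30 N) and pressed at about 13 N; `hand_in()` returned no verdict.

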